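# Empty the tube labeller's catch tray into the transport case and latch it

## Robot

A 6-joint arm with a two-finger parallel gripper is mounted at the origin on a cart in front of the work surface, level with it; the furniture and walls round the work are solid. World frame = base frame: x ahead of the robot, y to its left, z up, the work surface at z = 0. Lengths are in m, angles in rad, forces in N, time in s.
With the tool pointing down it reaches from about 0.325 to 0.85 m from the base axis. Payload 4.4 kg.
Tool frame: the origin (TCP) lies at the very end of the fingers, on their centre line; the grasp point (between the pads) lies grip_depth behind it (grip_depth is the distance from the TCP to the grasp point, in m); y points along the fingers, z is the direction in which the jaws open and shut, and the axes are right-handed (so a half turn about y gives the same grasp; the last joint's range is limited). The gripper opens to 94 mm and grips with 3 to 60 N. Pads are 16 mm wide; open, the fingers measure 119 mm over their backs; the gripper's body (75 mm by 177 mm) begins 78 mm behind the grasp point.
Start: joints at [-1.48, 0.207, 1.542, -0, 1.393, -0.15], TCP at [0.138, -0.558, 0.205] pointing down, gripper open.
Joint ranges: [-2.73, 2.73], [-0.86, 2.22], [0.23, 2.46], [-1.11, 4.25], [0.08, 2.63], [-2.82, 2.82]. Speed limits (rad/s): [2.79, 2.79, 3.14, 3.14, 3.14, 3.14].

## Interface

Orientations are given as a rotation vector (axis times angle).
In Python, from station import movep, line_to, set_joints, gripper_open, gripper_close, wait, solve_ik, get_state, get_image, get_calibration, Unreachable, close_job, grip_depth gives the robot as it stands. Calls block until the motion is done:
- movep(position, orientation): joint-space move of the TCP to a pose.
- line_to(position, rotation=None, feed=0.15, contact_N=None): straight line of the TCP; rotation=None keeps the orientation; feed is the mean speed in m/s. With contact_N (N) it stops when the force on the tool has changed by that much, and returns True; else False.
- set_joints(angles): joint-space move.
- gripper_open() and gripper_close(): open the fingers fully, or close them until they stop; the grip force is fixed at half the most.
- wait(seconds).
- solve_ik(position, orientation): joint angles nearest the present ones, or None.
- get_state(): the state.
- get_image(name): name is "scene" or "top"; returns the picture (480x640x3 uint8, blue, green, red); there is no depth.
- get_calibration(name): a dict with "fx", "fy", "cx", "cy" (pixels), "world_to_cam" (4x4, takes a point from world to camera coordinates). Camera axes: x right, y up, looking along -z (the intrinsics and any distortion apply to the point x, -y, -z); pixel columns grow to the right and rows downward; lengths in m; the calibration is good to about 2 mm. A picture is of the moment at which its call begins. get_calibration takes no time and is no camera call.
A pose or a line that the arm cannot do raises Unreachable and nothing moves.
- close_job(): hands the job in, once; it reports no verdict.
The state is a dict: "time_s": time; "q": joint angles; "qvel": joint speeds; "joint_efforts": joint torques, N m; "tool_pos": TCP position; "orientation": TCP orientation; "ft_force": force on the tool from outside, world axes, zero at the start; "torque": the same for the moment, N m; "grip_width": opening from 0.0 (shut) to 1.0 (fully open).
Only numpy, scipy, OpenCV 4.12 (cv2) and the standard library are available. Lean on these libraries where they do the work, as an engineer would, in place of code of your own. Each camera call takes 0.05 s, during which the arm holds its last target.

## Task

The tube labeller has finished two tubes. Take both out of its catch tray, which lies under the overhanging head, and lay them flat on the bed of the open transport case; then shut the lid, swing the latch's wire bail over the keeper on the lid, and press the lever down until it snaps over centre and lies against the case. Do not shift or knock over the dropper bottle, the specimen cup and the saline bottle that stand nearby.

Things in the scene. Friction and masses are not known exactly. Their poses are not given: they have to be found in the camera images.
- tube_a: Finished, labelled blood tube lying in the catch tray, 88 mm long. Origin mid-length on its underside; own y along the tube: cap (16 wide, 17 high) at y -44 to -25 mm, barrel (12 wide, 14 high) at y -24 to +43 mm; z up. It lies roughly front to back, cap towards the robot. 11 to 20 g. Grasp across the barrel; 25 N holds it.
- tube_b: The second finished tube: same shape, size and origin as tube_a, beside it in the tray, 60 to 110 mm away.
- labeller: White tube labeller, fixed; 250 mm wide, column (x +10 to +150 mm) 294 mm high, label roll on top to 384 mm. Origin on the counter; x to its back, z up. Steel catch tray in front: floor top z 40 mm, x -146 to +6 mm, front lip top z 48 mm, side walls at y +-108 mm, top z 63 mm. The label head, 214 mm wide, hangs over the tray: see head_edge.
- head_edge (a point): Middle of the lower front edge of the overhanging head: labeller x -85 mm, 190 mm above the counter; head top at 294 mm. The tubes' middles lie 18 to 30 mm behind this edge, so a gripper pointing straight down meets the head: lean it 30 to 45 degrees from vertical, fingertips forward, its back towards the robot, and reach in from the front.
- transport_case: Open grey transport case, fixed; body 134 mm deep (x), 200 mm wide (y), 105 mm high, walls 6 mm. Origin on the counter under its middle; x points to its back (hinge side), the latch is on the front (-x), z up. Inside is a flat dark bed at z 75 mm, 122 x 188 mm; the walls rise 30 mm above it.
- case_bed (a point): Middle of the case's bed (top face), axes of the case. Tubes lie flat here, along the case's x or y.
- case_lid (a joint): Lid hinge at the top of the back wall (case x +67, z 105 mm, axis along y). 0 = shut, grows as it opens; starts open at 1.5 to 1.62 (its stop). Lid 134 mm from hinge to front edge, 28 mm deep, 200 mm wide, 0.18 kg. Its stiff hinge holds it open; pushed forward below about 1.1 rad it falls shut by itself, damped.
- lid_front_edge (a point): Middle of the lid's front edge on its outer face (topmost while the lid stands open). Lid axes: x from front edge to hinge, z the outward normal of the outer face.
- latch_lever (a joint): Draw-latch lever, hinged at lever_pivot, axis along case y. 0 = shut, hanging against the case front; grows as it swings out and up, at most 2.2; starts at 1.92 to 2.10 rad. It stays where left. Bail hooked, it turns with about 1 N at its end down to 0.85 rad, then takes about 3 N, and snaps shut by itself below about 0.4 rad; unhooked it never stiffens.
- lever_pivot (a point): Axis of the lever: 11 mm in front of the middle of the case's front wall, 81.5 mm above the counter; axes of the case. With the lever at angle a its end is 42 mm from here: 42 sin(a) mm in front, 42 cos(a) mm below. Lever steel, 24 mm wide, 3 mm thick; its outer (front; raised: upper) face is 6 mm off that line.
- lever_tip (a point): Outer face of the lever near its slightly flared end, 42 mm from the pivot.
- latch_bail (a joint): Swing of the wire bail on the lever, relative to the lever: 0 when hooked and shut, 2.55 rad (its stop) when leaning out towards the robot, as at the start. It is limp and falls to the side it leans to: once its bar is pushed up and over, 10 mm or more past the bail's pin towards the case, it drops against the lid by itself.
- bail_bar (a point): Middle of the bail's cross bar: wire 5 mm thick, 42 mm wide along case y; axes of the bail. It swings at 48 mm about a pin on the lever, which with the lever raised is 24 mm in front of the case wall, 82 to 87 mm above the counter. At the start it is 40 to 52 mm in front of the wall, 122 to 131 mm high; the raised lever's end, below it, is up to 112 mm high. Carry it along its arc: shoved straight, it drags the lever down.
- keeper (a point): Seat of the bar in the steel keeper on the lid's front: lid shut, 4.5 mm in front of the lid's front face, 117.5 mm above the counter. Keeper: a ledge 30 mm wide, upturned lip 9 to 12 mm in front of the face, lip top 121 mm high. The bar drops behind the lip from above, then is drawn down. Top of the shut lid: 133 mm.
- dropper: Bystander: amber dropper bottle, 31 mm across, 85 mm tall, upright. Origin at the middle of its underside.
- specimen_cup: Bystander: white specimen cup with lid, 63 mm across, 69 mm tall, upright. Origin at the middle of its underside.
- saline: Bystander: white squeeze bottle, 35 mm across, 78 mm tall, upright. Origin at the middle of its underside.

How it is judged:
By the outcome, as a careful person would: the job done as asked, in the order asked, and still so for the second after the job is handed in, with the robot touching nothing.
It also fails if it takes over 69 s, if anything falls off the work surface, if the arm or the gripper's body presses on something with over 40 N, if the wrist force passes 120 N, or if a joint passes its speed limit or range.

## Working session

There is one attempt and no reset: what is moved stays moved. The work goes in short steps, each a Python script; the robot and the scene stay as the last script left them, time stands still between calls to the robot, and variables do not carry over. Pictures are saved under pics/ and viewed, and the job is handed in when it is done.

```bash
ls; mkdir -p pics; python3 - <<'E'
from station import *
import cv2
s=get_state();print(s['time_s'],s['tool_pos'],s['orientation'],grip_depth)
for n in("scene","top"):
    cv2.imwrite(f"pics/{n}0.png",get_image(n));c=get_calibration(n);print(n,c)
E
```

```text
pics
0.0 [ 0.13761676 -0.5575024   0.20431843] [-0.25420753  2.09523622 -2.09064055] 0.0188
scene {'fx': 624.8046659997408, 'fy': 624.8046659997408, 'cx': 317.0326706639207, 'cy': 238.84035549383063, 'world_to_cam': array([[-0.80918409, -0.5871116 ,  0.02282702,  0.54558293],
       [ 0.31617335, -0.40236062,  0.85915095, -0.26383925],
       [-0.49523279,  0.70242858,  0.51121285, -0.86737322],
       [ 0.        ,  0.        ,  0.        ,  1.        ]])}
top {'fx': 585.6171893302229, 'fy': 585.6171893302229, 'cx': 313.00804380434147, 'cy': 237.79196330730468, 'world_to_cam': array([[-8.79264569e-04, -9.99969113e-01,  7.81027892e-03,
         1.38468240e-01],
       [ 9.89366606e-01,  2.66043114e-04,  1.45442936e-01,
        -5.64346445e-01],
       [-1.45440522e-01,  7.85511197e-03,  9.89335813e-01,
        -1.07056138e+00],
       [ 0.00000000e+00,  0.00000000e+00,  0.00000000e+00,
         1.00000000e+00]])}
```

View pics/scene0.png

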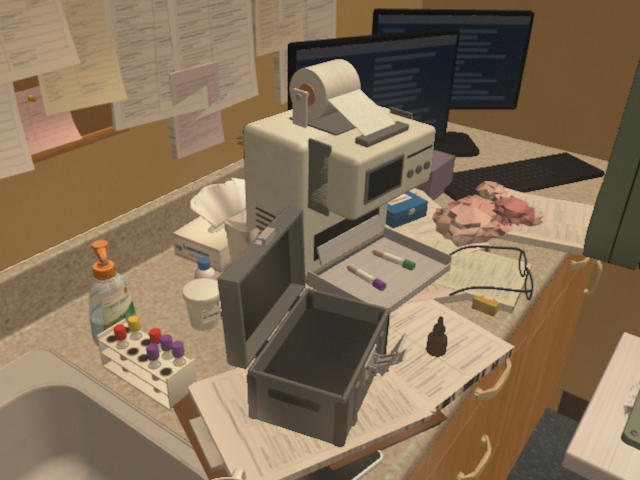

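View pics/top0.png

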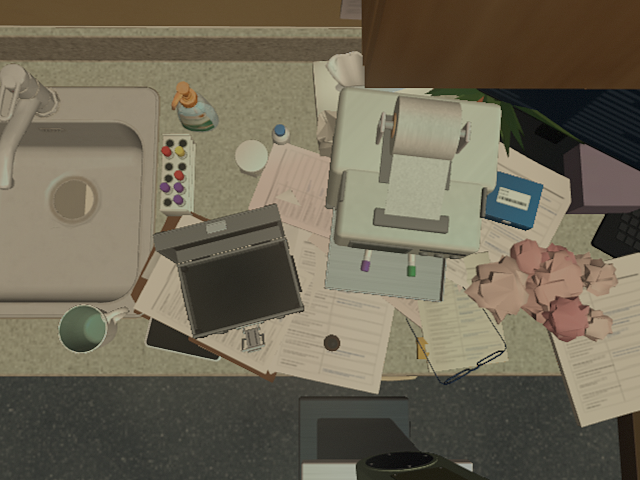

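The scene view shows the open case at about (320,370), the latch at (388,355), the tubes in the tray with caps at (379,285) and (409,265), and the dropper at (437,340). The top view shows the case at (240,285), the latch at (253,340), and the caps at (365,266) and (411,270). Next I'll zoom in.

```bash
cat > h.py <<'E'
import numpy as np, cv2
from station import *
def cal(n):
    c=get_calibration(n);return c
def ray(n,uv):
    c=cal(n);M=c['world_to_cam'];R=M[:3,:3];t=M[:3,3]
    d=np.array([(uv[0]-c['cx'])/c['fx'],-(uv[1]-c['cy'])/c['fy'],-1.0])
    o=-R.T@t;d=R.T@d;return o,d/np.linalg.norm(d)
def onz(n,uv,z):
    o,d=ray(n,uv);return o+d*(z-o[2])/d[2]
def tri(uvs,uvt):
    o1,d1=ray('scene',uvs);o2,d2=ray('top',uvt)
    A=np.c_[d1,-d2];k=np.linalg.lstsq(A,o2-o1,rcond=None)[0]
    p,q=o1+k[0]*d1,o2+k[1]*d2
    return (p+q)/2,np.linalg.norm(p-q)
def proj(n,p):
    c=cal(n);M=c['world_to_cam'];q=M[:3,:3]@np.asarray(p)+M[:3,3]
    return np.array([c['cx']+c['fx']*q[0]/-q[2],c['cy']-c['fy']*q[1]/-q[2]])
def crop(n,x0,y0,w,h,name,f=4,im=None):
    if im is None: im=get_image(n)
    cv2.imwrite(f'pics/{name}.png',cv2.resize(im[y0:y0+h,x0:x0+w],None,fx=f,fy=f,interpolation=cv2.INTER_CUBIC))
E
python3 - <<'E'
from h import *
s=cv2.imread('pics/scene0.png');t=cv2.imread('pics/top0.png')
crop('',215,200,200,150,'c_s1',4,s);crop('',300,200,200,150,'c_s2',4,s);crop('',290,300,200,150,'c_s3',4,s)
crop('',150,200,200,150,'c_t1',4,t);crop('',310,180,150,130,'c_t2',4,t)
E
```

```text
(no output)
```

View pics/c_s1.png

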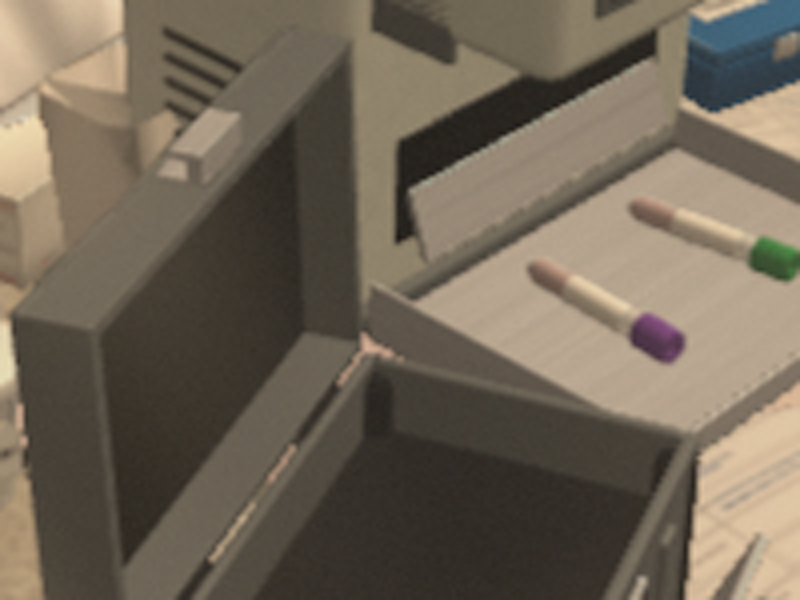

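View pics/c_s2.png

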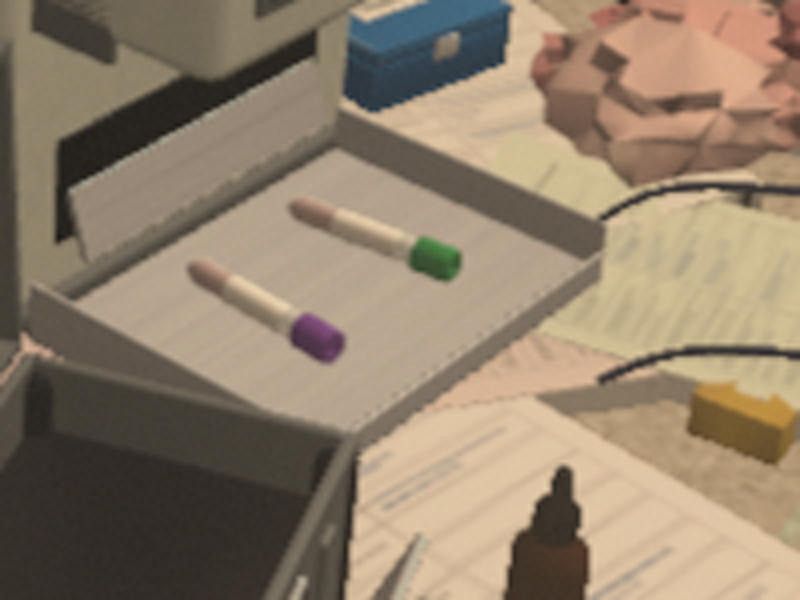

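View pics/c_s3.png

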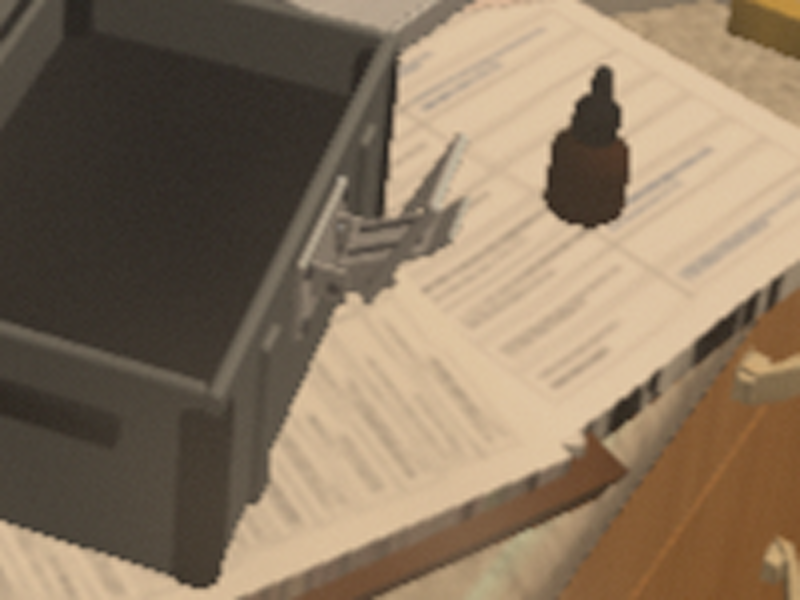

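View pics/c_t1.png

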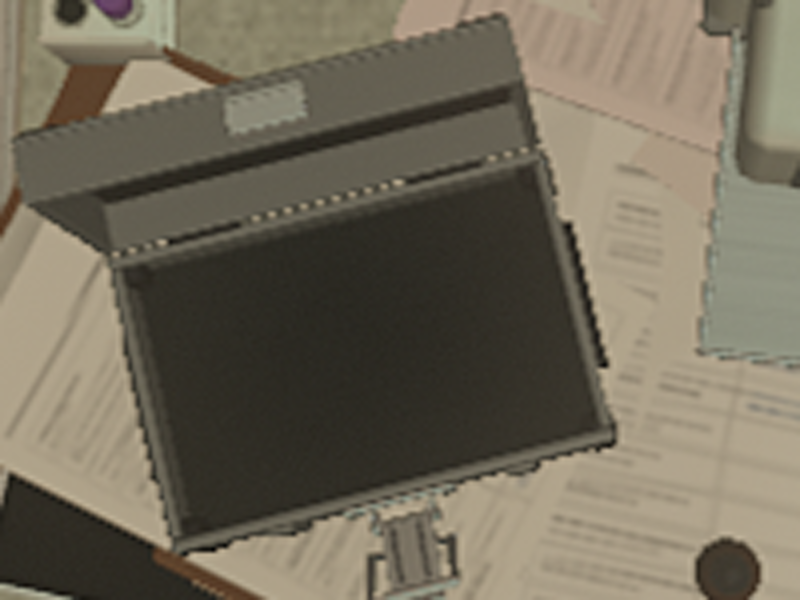

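View pics/c_t2.png

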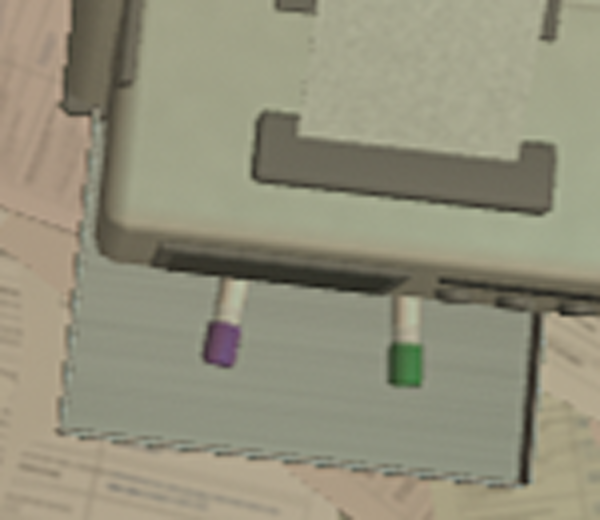

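```bash
python3 - <<'E'
from h import *
np.set_printoptions(precision=4,suppress=True)
s=cv2.imread('pics/scene0.png');t=cv2.imread('pics/top0.png')
def mask(im,lo,hi,x0,y0,x1,y1):
    h=cv2.cvtColor(im,cv2.COLOR_BGR2HSV);m=cv2.inRange(h,np.array(lo),np.array(hi));z=np.zeros_like(m);z[y0:y1,x0:x1]=m[y0:y1,x0:x1]
    ys,xs=np.nonzero(z);return np.array([xs.mean(),ys.mean()]),len(xs)
R={}
for nm,lo,hi in(('purple',(130,70,30),(165,255,255)),('green',(45,90,30),(85,255,255))):
    a=mask(s,lo,hi,365,255,425,300);b=mask(t,lo,hi,350,250,425,290)
    p,e=tri(a[0],b[0]);print(nm,a,b,p,e); R[nm]=p
tail={'purple':(348.5,266.8),'green':(374.3,251.8)}
for nm in tail: 
    q=onz('scene',tail[nm],.047);d=R[nm]-q;print(nm,'tail',q,np.hypot(*d[:2]),np.degrees(np.arctan2(d[1],d[0])))
C={'FL':((345,400),(194.5,337.5)),'FR':((388,310),(303.3,310))}
for k,(a,b) in C.items(): print(k,tri(a,b),onz('scene',a,.105),onz('top',b,.105))
for k,b in(('BR',(285,237.5)),('BL',(178,264.5))): print(k,onz('top',b,.105))
# lid outer top edge, tray corners
for k,a,z in(('trayFL wall',(388.5,309),.063),):print(k,onz('scene',a,z))
print('tray FL top',onz('top',(325.5,288),.063),'FR',onz('top',(441,301),.055))
print('head FL top',onz('top',(310+100/4,180+255/4),.294))
# dropper
print('dropper',onz('top',(332,343),.085), 'cup',onz('top',(251,157),.069),'sal',onz('top',(281,131),.078))
E
```

```text
purple (array([378.8041, 283.9897]), 97) (array([365.3673, 265.5918]), 49) [0.5126 0.0412 0.0475] 0.0041850582546416465
green (array([408.5632, 264.3793]), 87) (array([410.9265, 270.6324]), 68) [ 0.5026 -0.0443  0.0477] 0.0029696897785851037
purple tail [0.5855 0.0286 0.047 ] 0.07399834017951731 170.17951588573638
green tail [ 0.5757 -0.0433  0.047 ] 0.07309746418333024 -179.1547606040323
FL (array([0.381 , 0.3469, 0.1005]), np.float64(0.003670532040513498)) [0.3804 0.3515 0.105 ] [0.3795 0.3452 0.105 ]
FR (array([0.4299, 0.1574, 0.1003]), np.float64(0.006518307766896944)) [0.4301 0.1643 0.105 ] [0.4269 0.156  0.105 ]
BR [0.5555 0.1888 0.105 ]
BL [0.5071 0.378  0.105 ]
trayFL wall [0.4562 0.1115 0.063 ]
tray FL top [0.4679 0.1156 0.063 ] FR [ 0.4444 -0.0979  0.055 ]
head FL top [0.5184 0.1082 0.294 ]
dropper [0.3692 0.1051 0.085 ] cup [0.7142 0.2553 0.069 ] sal [0.7621 0.1987 0.078 ]
```

```bash
python3 - <<'E'
from h import *
s=cv2.imread('pics/scene0.png');t=cv2.imread('pics/top0.png')
a=cv2.resize(s[325:385,355:415],None,fx=8,fy=8,interpolation=cv2.INTER_CUBIC)[:,:400]
b=cv2.resize(t[310:370,228:278],None,fx=8,fy=8,interpolation=cv2.INTER_CUBIC)
a=cv2.resize(s[325:385,365:415],None,fx=8,fy=8,interpolation=cv2.INTER_CUBIC)
cv2.imwrite('pics/latch0.png',np.hstack([a,b]))
E
```

```text
(no output)
```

View pics/latch0.png

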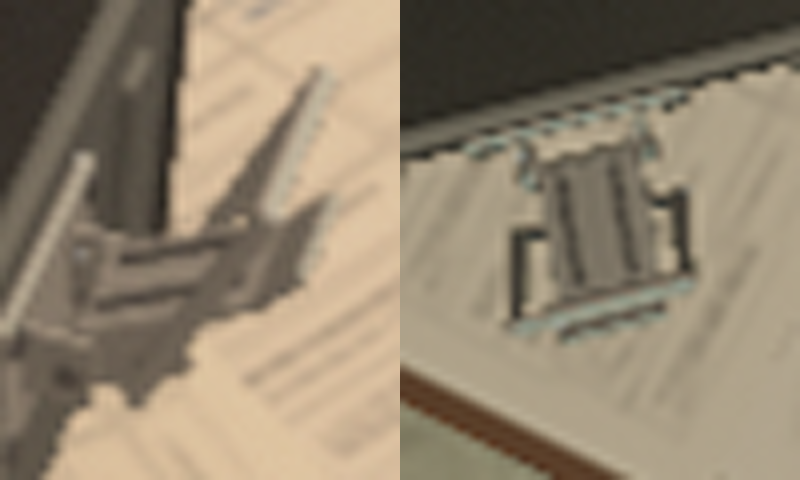

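```bash
python3 - <<'E'
from h import *
np.set_printoptions(precision=4,suppress=True)
C=np.array([.4674,.2675]);y=np.radians(14.2);X=np.array([np.cos(y),np.sin(y)]);Y=np.array([-X[1],X[0]])
for n,a,b in(('bar',(402.1,342.9),(253.2,348)),('lever',(404.7,354.8),(254.5,350.1))):
    p,e=tri(a,b);d=p[:2]-C;print(n,p,e,'front of wall',-(d@X)-.067,'y',d@Y)
# IK probes
from scipy.spatial.transform import Rotation as Ro
def rot(yaw,lean,flip=0):
    d=np.array([np.sin(lean),0,-np.cos(lean)]);z=np.array([0,1.,0])*(-1 if flip else 1);x=np.cross(d,z)
    return (Ro.from_euler('z',yaw)*Ro.from_matrix(np.c_[x,d,z])).as_rotvec()
print(get_state()['orientation'],rot(0,0),rot(0,0,1))
for nm,p,yaw in(('purple',(.543,.037,.048),-.15),('green',(.537,-.044,.048),0),('bedL',(.467,.267,.085),.248),('lev',(.354,.239,.1),.248),('levlow',(.375,.243,.05),.248)):
  for f in(0,1):
    for l in(0,15,25,35,40):
        q=solve_ik(np.array(p),rot(yaw,np.radians(l),f));print(nm,f,l,None if q is None else np.round(q,2))
E
```

```text
bar [0.3639 0.2414 0.1285] 0.0034303456525992394 front of wall 0.039739818987640604 y 0.00010981934043137322
lever [0.3591 0.2406 0.1103] 0.0024060946806216533 front of wall 0.044557836722375635 y 0.0004728405163925706
[-0.2543  2.0952 -2.0908] [-1.5708 -0.     -0.    ] [ 0.      2.2214 -2.2214]
purple 0 0 [-0.09  0.33  1.75 -0.    1.07 -1.51]
purple 0 15 [-0.08  0.18  1.97 -0.03  0.73 -1.48]
purple 0 25 [-0.07  0.12  2.1  -0.07  0.49 -1.43]
purple 0 35 [-0.06  0.09  2.22 -0.24  0.22 -1.26]
purple 0 40 [-0.05  0.1   2.28 -0.75  0.09 -0.75]
purple 1 0 [-0.09  0.33  1.75 -0.    1.07  1.63]
purple 1 15 [-0.08  0.18  1.97 -0.03  0.73  1.66]
purple 1 25 [-0.07  0.12  2.1  -0.07  0.49  1.71]
purple 1 35 [-0.06  0.09  2.22 -0.24  0.22  1.88]
purple 1 40 [-0.05  0.1   2.28 -0.75  0.09  2.39]
green 0 0 [-0.24  0.32  1.76 -0.    1.06 -1.81]
green 0 15 [-0.29  0.17  1.98  0.11  0.74 -1.93]
green 0 25 [-0.33  0.1   2.12  0.28  0.52 -2.12]
green 0 35 [-0.38  0.07  2.25  0.73  0.33 -2.59]
green 0 40 None
green 1 0 [-0.24  0.32  1.76 -0.    1.06  1.33]
green 1 15 [-0.29  0.17  1.98  0.11  0.74  1.2
[... 761 characters left out ...]
-1.26]
lev 0 35 [ 0.51 -0.33  2.43 -0.34  0.47 -1.05]
lev 0 40 None
lev 1 0 [ 0.39  0.01  1.99 -0.    1.14  1.71]
lev 1 15 [ 0.43 -0.17  2.19 -0.06  0.87  1.78]
lev 1 25 [ 0.46 -0.26  2.31 -0.15  0.67  1.88]
lev 1 35 [ 0.51 -0.33  2.43 -0.34  0.47  2.09]
lev 1 40 None
levlow 0 0 [ 0.38  0.14  1.98  0.    1.02 -1.44]
levlow 0 15 [ 0.41 -0.02  2.18 -0.06  0.72 -1.36]
levlow 0 25 [ 0.44 -0.09  2.31 -0.17  0.5  -1.24]
levlow 0 35 [ 0.48 -0.12  2.42 -0.52  0.27 -0.87]
levlow 0 40 None
levlow 1 0 [ 0.38  0.14  1.98 -0.    1.02  1.7 ]
levlow 1 15 [ 0.41 -0.02  2.18 -0.06  0.72  1.78]
levlow 1 25 [ 0.44 -0.09  2.31 -0.17  0.5   1.9 ]
levlow 1 35 [ 0.48 -0.12  2.42 -0.52  0.27  2.27]
levlow 1 40 None
```

```bash
cat >> h.py <<'E'
from scipy.spatial.transform import Rotation as Ro
np.set_printoptions(precision=4,suppress=True)
def rot(yaw,lean,flip=1):
    lean=np.radians(lean)
    d=np.array([np.sin(lean),0,-np.cos(lean)]);z=np.array([0,1.,0])*(-1 if flip else 1);x=np.cross(d,z)
    return (Ro.from_euler('z',yaw)*Ro.from_matrix(np.c_[x,d,z])).as_rotvec()
def dirv(yaw,lean):
    lean=np.radians(lean);return np.array([np.sin(lean)*np.cos(yaw),np.sin(lean)*np.sin(yaw),-np.cos(lean)])
def st(m=''):
    s=get_state();print(m,'t',round(s['time_s'],2),'p',s['tool_pos'],'F',np.round(s['ft_force'],1),'w',round(s['grip_width'],3),'q',np.round(s['q'],2))
E
python3 - <<'E'
from h import *
yaw=0.0
movep([.42,-.05,.2],rot(yaw,35));st()
p=np.array([.533,-.0435,.05])-.11*dirv(yaw,35)
line_to(p,rot(yaw,35),feed=.25);st()
s=get_image('scene');t=get_image('top');cv2.imwrite('pics/s1.png',s);cv2.imwrite('pics/t1.png',t)
tp=get_state()['tool_pos'];print(proj('scene',tp),proj('top',tp))
for n,im in(('s',s),('t',t)):
    u=proj('scene' if n=='s' else 'top',tp).astype(int);x0,y0=u-[60,45]
    crop('',x0,y0,120,90,f'tip_{n}1',5,im);print(n,x0,y0)
E
```

```text
t 2.17 p [ 0.4204 -0.0508  0.2006] F [0.5 0.1 0.1] w 1.0 q [-0.61 -0.62  2.35  0.42  0.93  0.8 ]
 t 2.64 p [ 0.4696 -0.0435  0.1395] F [-0.4 -1.   1. ] w 1.0 q [-0.47 -0.34  2.34  0.45  0.64  0.8 ]
[431.6095 224.6149] [420.469  283.7812]
s 371 179
t 360 238
```

View pics/tip_s1.png

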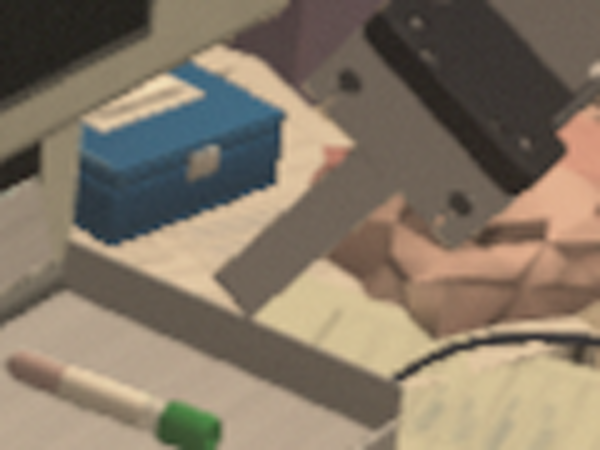

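View pics/tip_t1.png

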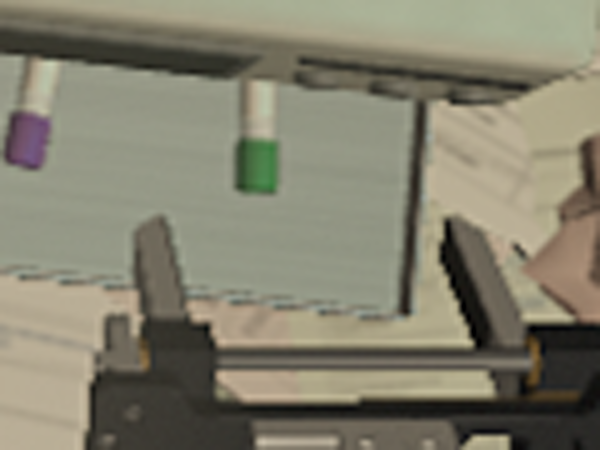

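View pics/s1.png

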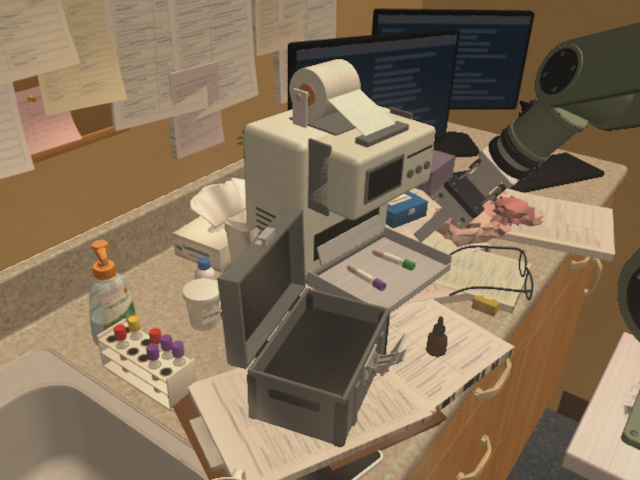

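```bash
python3 - <<'E'
from h import *
tp=get_state()['tool_pos'];print(get_state()['orientation'],rot(0,35))
u=np.array([.819,0,.574])
for w in(.047,.0595):
  for sg in(1,-1):
    for k in(-.008,0,.008):
      P=tp+np.array([0,sg*w,0])+u*k
      print(w,sg,k,(proj('scene',P)-[371,179])*5,(proj('top',P)-[360,238])*5)
E
```

```text
[ 0.5922  1.8706 -1.8726] [ 0.5904  1.8725 -1.8725]
0.047 1 -0.008 [253.7469 301.6833] [163.2829 249.0113]
0.047 1 0 [237.4664 283.3624] [164.8021 228.9543]
0.047 1 0.008 [221.2143 265.0734] [166.3323 208.7526]
0.047 -1 -0.008 [380.0637 193.2534] [437.2844 248.9002]
0.047 -1 0 [364.6637 176.1292] [439.7864 228.8576]
0.047 -1 0.008 [349.289  159.0331] [442.3064 208.6706]
0.0595 1 -0.008 [235.7132 317.1634] [126.8161 249.026 ]
0.0595 1 0 [219.308  298.6707] [128.2044 228.9671]
0.0595 1 0.008 [202.9318 280.2106] [129.6028 208.7635]
0.0595 -1 -0.008 [395.7188 179.8151] [473.6904 248.8855]
0.0595 -1 0 [380.4289 162.8385] [476.3229 228.8448]
0.0595 -1 0.008 [365.1638 145.8895] [478.9743 208.6597]
```

```bash
python3 - <<'E'
from h import *
cs=np.array([1,.8]);ct=np.array([.2,1.2])
T=lambda a,b:tri(np.array(a)-cs,np.array(b)-ct)
for n,a,b in(('purple',(378.8,284),(365.4,265.6)),('green',(408.56,264.4),(410.9,270.6)),('FL',(345,400),(194.5,337.5)),('FR',(388,310),(303.3,310)),('bar',(402.1,342.9),(253.2,348)),('lever',(404.7,354.8),(254.5,350.1))):
    print(n,*T(a,b),onz('top',np.array(b)-ct,.105))
for n,a in(('ptail',(348.5,266.8)),('gtail',(374.3,251.8))):print(n,onz('scene',np.array(a)-cs,.047))
for k,b in(('BR',(285,237.5)),('BL',(178,264.5))): print(k,onz('top',np.array(b)-ct,.105))
E
```

```text
purple [0.5147 0.0415 0.0485] 0.00393693815289936 [0.5072 0.0461 0.105 ]
green [ 0.5047 -0.0438  0.0488] 0.002661918089007094 [ 0.4983 -0.0345  0.105 ]
FL [0.3828 0.3471 0.101 ] 0.003000152457918919 [0.3816 0.3456 0.105 ]
FR [0.4318 0.1577 0.1011] 0.006074773413151989 [0.429  0.1563 0.105 ]
bar [0.3657 0.2416 0.1291] 0.002859003858892864 [0.3635 0.2433 0.105 ]
lever [0.3609 0.2408 0.1109] 0.001809343792080908 [0.3599 0.2409 0.105 ]
ptail [0.5884 0.0275 0.047 ]
gtail [ 0.5786 -0.0445  0.047 ]
BR [0.5576 0.1892 0.105 ]
BL [0.5092 0.3785 0.105 ]
```

```bash
python3 - <<'E'
from h import *
yaw=-0.01
g=np.array([.533,-.0438,.0472])
d=dirv(yaw,35)
line_to(g-.02*d,rot(yaw,35),feed=.2);st()
r=line_to(g,feed=.06,contact_N=5);st(r)
gripper_close();st('closed')
crop('scene',330,200,150,110,'g1',5)
E
```

```text
t 3.35 p [ 0.5219 -0.0441  0.0647] F [-0.5 -0.8 -0.8] w 0.999 q [-0.39 -0.01  2.28  0.65  0.36  0.64]
False t 3.83 p [ 0.5332 -0.044   0.048 ] F [0.3 0.3 0.6] w 0.999 q [-0.38  0.06  2.26  0.72  0.32  0.56]
closed t 5.06 p [ 0.533  -0.0438  0.0472] F [-0.1 -0.1 -0.9] w 0.133 q [-0.38  0.06  2.26  0.73  0.32  0.56]
```

View pics/g1.png

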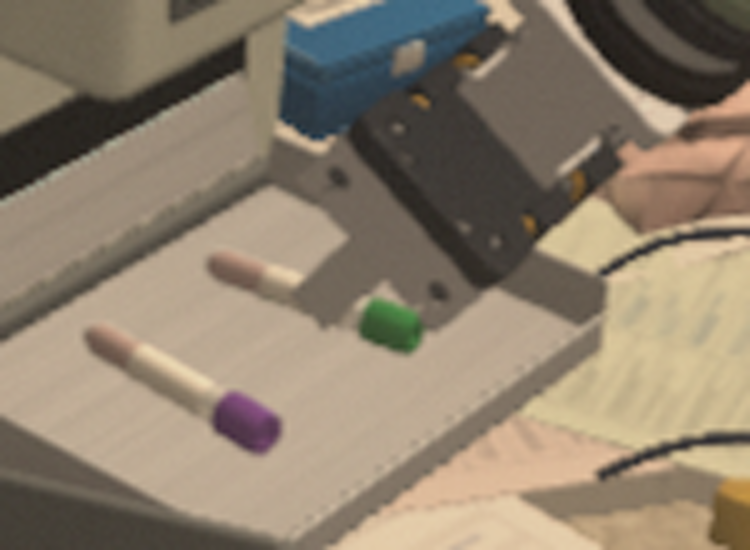

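```bash
cat >> h.py <<'E'
CY=np.radians(14.25);CC=np.array([.4694,.2682])
def cw(x,y,z): # case -> world, metres
    c,s=np.cos(CY),np.sin(CY);return np.array([CC[0]+c*x-s*y,CC[1]+s*x+c*y,z])
E
python3 - <<'E'
from h import *
yaw=-0.01;d=dirv(yaw,35)
p=np.array(get_state()['tool_pos'])
line_to(p-.165*d,feed=.25);st()
line_to([.43,.12,.20],rot(.12,35),feed=.4);st()
line_to(cw(-.004,.029,.165),rot(CY,35),feed=.4);st()
line_to(cw(-.004,.029,.105),feed=.2)
crop('scene',240,230,160,130,'p1',5)
crop('top',170,190,160,130,'p1t',5)
E
```

```text
t 5.92 p [ 0.4382 -0.0428  0.1818] F [ 0.1 -0.9 -0.4] w 0.132 q [-0.53 -0.53  2.35  0.4   0.82  0.86]
 t 6.6 p [0.4292 0.1203 0.198 ] F [ 0.6 -0.6 -0.1] w 0.13 q [ 0.04 -0.53  2.31  0.06  0.75  1.46]
 t 7.29 p [0.4584 0.2933 0.1639] F [-0.7  0.  -0.5] w 0.13 q [ 0.5  -0.14  2.13 -0.27  0.58  2.01]
```

View pics/p1.png

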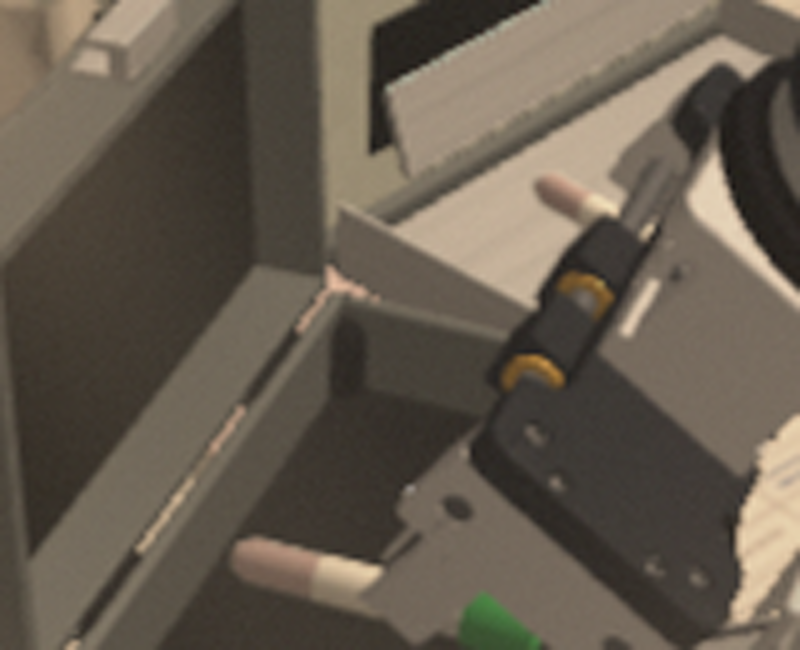

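View pics/p1t.png

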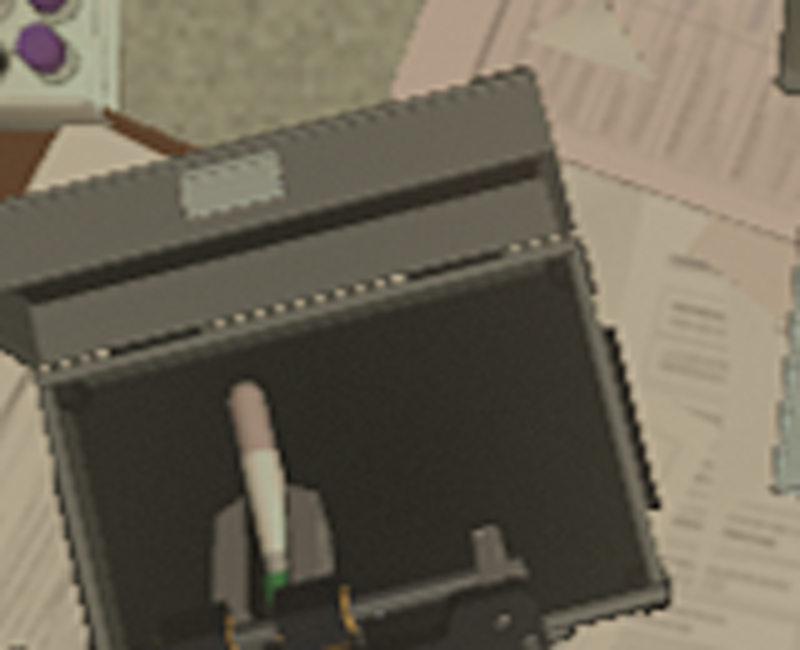

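```bash
python3 - <<'E'
from h import *
r=line_to(cw(-.004,.029,.0815),feed=.05,contact_N=3);st(r)
gripper_open();st('open')
line_to(cw(-.02,.029,.17),feed=.25);st()
crop('scene',240,230,160,130,'p2',5)
E
```

```text
True t 8.31 p [0.458  0.2951 0.0818] F [1.1 0.5 1.8] w 0.129 q [ 0.51  0.03  2.19 -0.43  0.36  2.18]
open t 9.61 p [0.4577 0.2948 0.0821] F [-0.3  1.   0.1] w 0.999 q [ 0.51  0.02  2.19 -0.42  0.36  2.18]
 t 10.12 p [0.4429 0.2914 0.1703] F [ 0.  -0.8 -1.1] w 0.995 q [ 0.52 -0.19  2.15 -0.27  0.6   2.02]
```

View pics/p2.png

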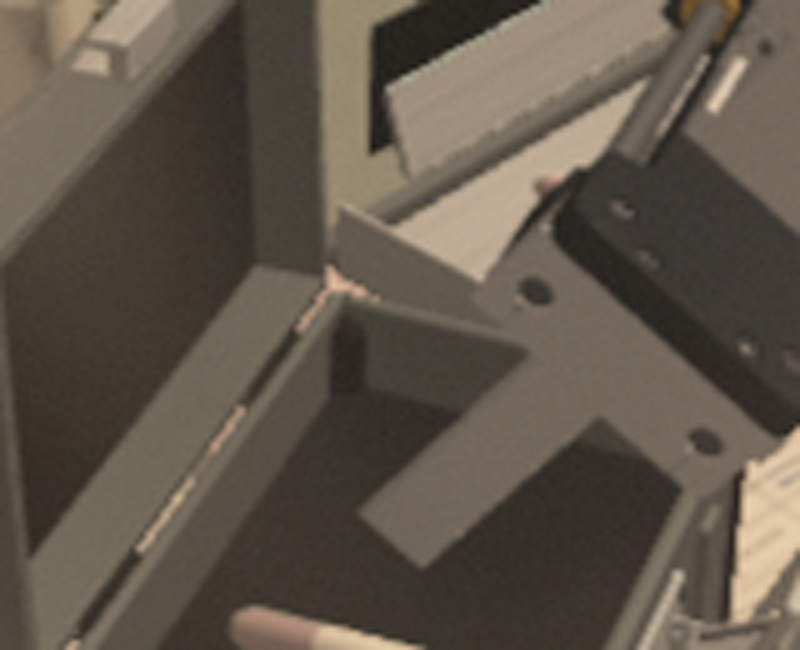

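```bash
python3 - <<'E'
from h import *
yaw=-.17;d=dirv(yaw,35);g=np.array([.543,.0358,.0472])
line_to([.43,.12,.20],rot(.1,35),feed=.4)
line_to(g-.15*d,rot(yaw,35),feed=.35);st()
line_to(g-.02*d,feed=.25);st()
r=line_to(g,feed=.06,contact_N=5);st(r)
crop('top',310,180,150,120,'g2t',5)
crop('scene',330,200,150,110,'g2s',5)
E
```

```text
t 11.26 p [0.4574 0.052  0.1682] F [-0.6  0.6  0.3] w 0.996 q [-0.01 -0.4   2.3  -0.15  0.64  1.82]
 t 11.93 p [0.5317 0.0386 0.0641] F [-0.8  0.2  0.2] w 0.997 q [-0.04  0.03  2.24 -0.27  0.27  1.93]
False t 12.41 p [0.5431 0.0359 0.0479] F [0.6 1.2 1.1] w 0.999 q [-0.05  0.09  2.22 -0.31  0.23  1.97]
```

View pics/g2s.png

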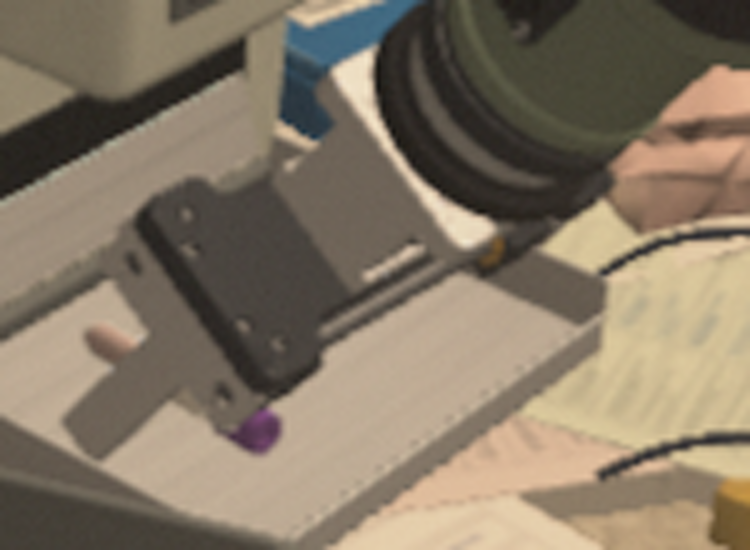

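```bash
python3 - <<'E'
from h import *
gripper_close();st('closed')
yaw=-.17;d=dirv(yaw,35)
p=np.array(get_state()['tool_pos'])
line_to(p-.165*d,feed=.25);st()
line_to([.43,.13,.20],rot(.1,35),feed=.35)
line_to(cw(-.006,-.030,.165),rot(CY,35),feed=.35);st()
line_to(cw(-.006,-.030,.11),feed=.2)
crop('scene',240,230,160,130,'p3',5)
crop('top',170,190,160,130,'p3t',5)
E
```

```text
closed t 13.73 p [0.543  0.0358 0.0472] F [ 0.5 -0.2 -0. ] w 0.125 q [-0.05  0.1   2.22 -0.31  0.23  1.97]
 t 14.54 p [0.4495 0.0518 0.1818] F [-0.9 -0.7  0.1] w 0.126 q [-0.   -0.45  2.3  -0.15  0.69  1.82]
 t 15.45 p [0.4703 0.2371 0.1625] F [-0.5 -0.8 -0.3] w 0.131 q [ 0.34 -0.21  2.18 -0.09  0.56  1.72]
```

View pics/p3.png

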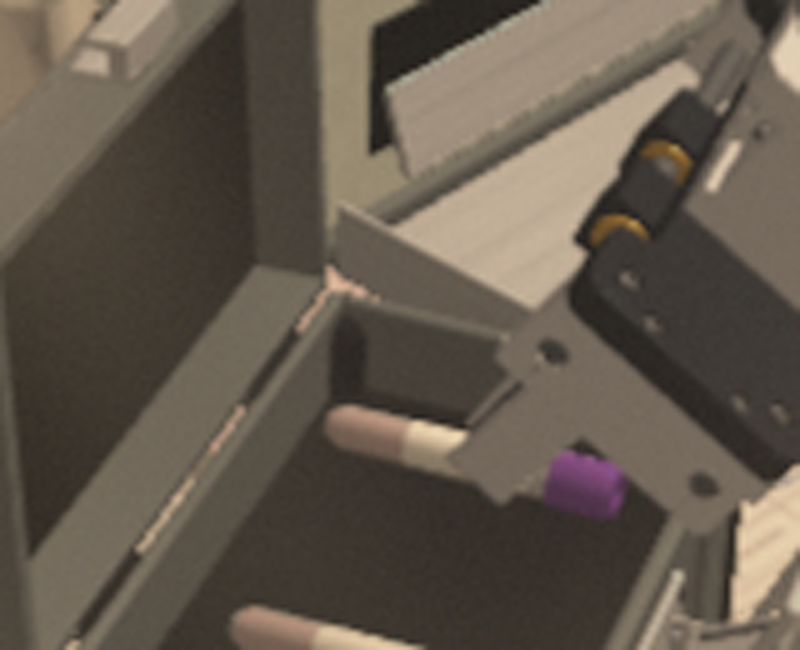

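View pics/p3t.png

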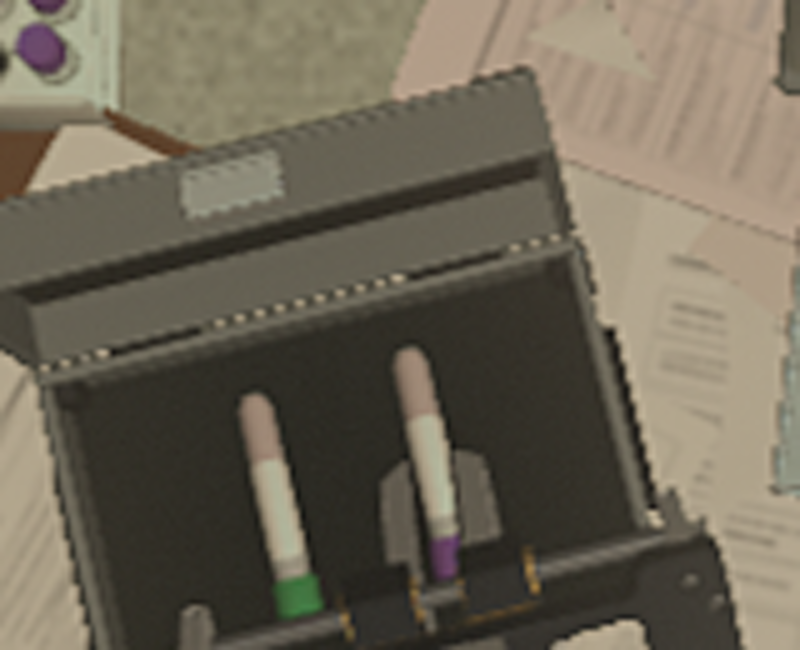

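```bash
python3 - <<'E'
from h import *
r=line_to(cw(-.006,-.030,.0815),feed=.05,contact_N=3);st(r)
gripper_open();st('open')
line_to(cw(-.03,-.030,.17),feed=.25);st()
line_to(cw(-.10,-.030,.26),rot(CY,15),feed=.3);st()
gripper_close();st()
crop('scene',240,230,160,130,'p4',5)
crop('top',170,190,160,130,'p4t',5)
E
```

```text
True t 16.52 p [0.4702 0.2374 0.0818] F [0.9 0.7 1.5] w 0.132 q [ 0.34 -0.03  2.25 -0.16  0.32  1.79]
open t 17.82 p [0.4699 0.2372 0.0822] F [ 0.2 -0.8  1.2] w 1.0 q [ 0.34 -0.04  2.25 -0.16  0.32  1.79]
 t 18.33 p [0.4476 0.2317 0.17  ] F [ 0.2 -0.7  0.4] w 0.999 q [ 0.34 -0.28  2.22 -0.1   0.59  1.73]
 t 19.08 p [0.3789 0.2141 0.2571] F [-0.6 -0.1 -0.2] w 1.004 q [ 0.33 -0.34  1.97 -0.02  1.25  1.66]
 t 20.5 p [0.3799 0.2145 0.26  ] F [-0.1 -0.4 -0.2] w 0.001 q [ 0.33 -0.34  1.97 -0.02  1.26  1.66]
```

View pics/p4.png

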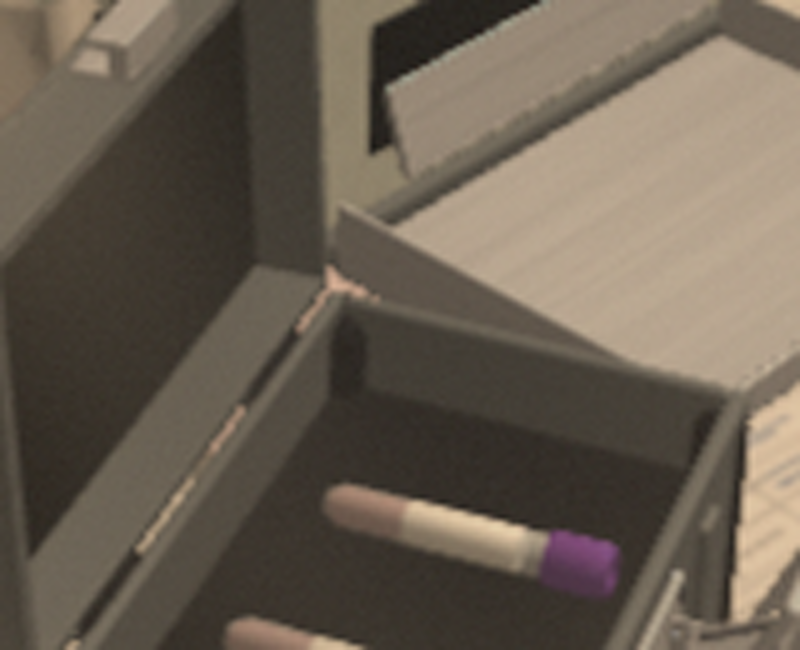

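View pics/p4t.png

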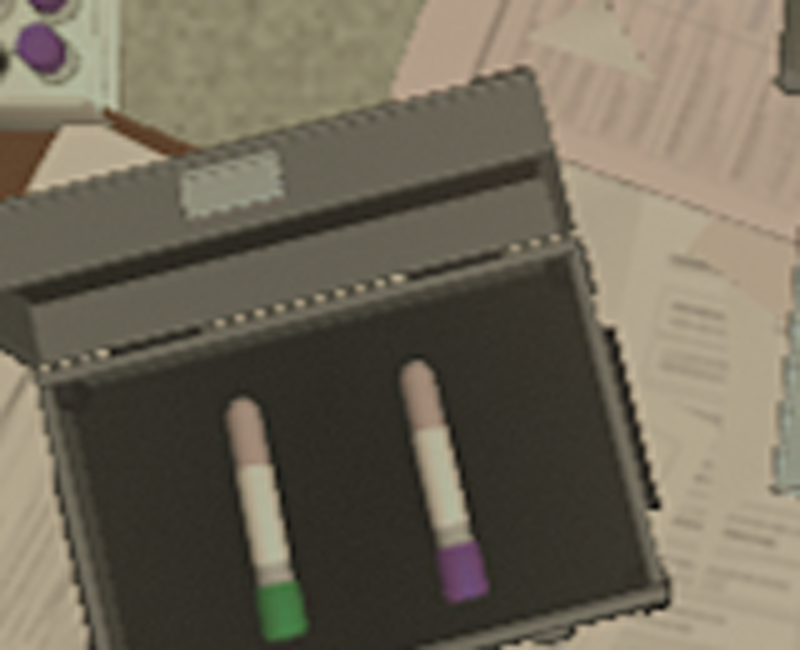

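```bash
python3 - <<'E'
from h import *
for uv in((221,218),(276,203.8)):
    p=onz('top',np.array(uv)-[.2,1.2],.239);d=p[:2]-CC;c,s=np.cos(CY),np.sin(CY);print(p,'case',c*d[0]+s*d[1],-s*d[0]+c*d[1])
for a in((-.05,0,.29),(.125,0,.29),(.125,0,.2),(.0,0,.2)):
    print(solve_ik(cw(*a),rot(CY,0)))
E
```

```text
[0.5683 0.2838 0.239 ] case 0.09974211794322417 -0.009192402671386345
[0.591  0.1982 0.239 ] case 0.1006366110038816 -0.09780099508399925
[ 0.3703 -0.0269  1.621   0.      1.5475  1.6924]
[0.338  0.3454 1.1952 0.     1.601  1.6601]
[0.338  0.3927 1.3146 0.     1.4343 1.6601]
[0.359  0.1384 1.6325 0.     1.3707 1.6811]
```

```bash
python3 - <<'E'
from h import *
line_to(cw(-.05,0,.29),rot(CY,0),feed=.3)
line_to(cw(.13,0,.29),feed=.35)
line_to(cw(.13,0,.205),feed=.25);st()
line_to(cw(.09,0,.205),feed=.12);st()
line_to(cw(.025,0,.205),feed=.12);st()
cv2.imwrite('pics/l1.png',get_image('scene'))
line_to(cw(.025,0,.26),feed=.3);st()
cv2.imwrite('pics/l2.png',get_image('scene'))
E
```

```text
t 22.2 p [0.5942 0.3001 0.2059] F [0.5 0.2 0.2] w 0.004 q [ 0.34  0.4   1.3  -0.    1.45  1.66]
 t 22.68 p [0.5577 0.2908 0.2074] F [ 1.1 -0.   0.5] w 0.007 q [ 0.34  0.32  1.4  -0.    1.42  1.67]
 t 23.38 p [0.4944 0.2745 0.2052] F [ 0.6 -0.1  0.5] w 0.001 q [ 0.35  0.19  1.57 -0.    1.39  1.68]
 t 23.76 p [0.4957 0.275  0.2623] F [ 0.1 -0.2 -0.5] w 0.009 q [ 0.35  0.15  1.49 -0.    1.5   1.68]
```

View pics/l2.png

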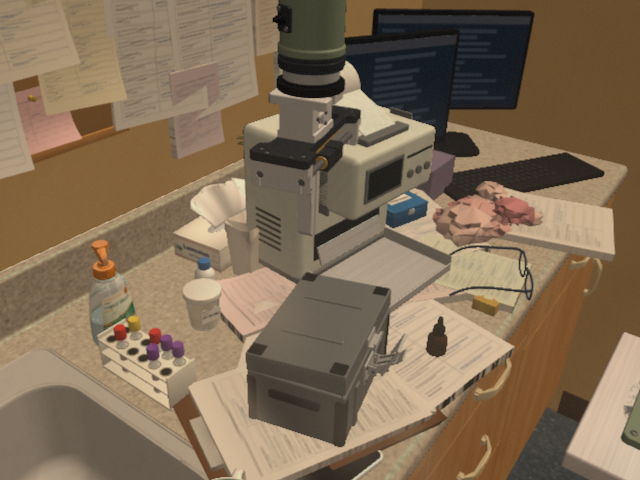

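```bash
python3 - <<'E'
from h import *
F=lambda f,z:cw(-.067-f,0,z)
line_to(F(.075,.20),feed=.35)
line_to(F(.066,.119),feed=.2);st()
for i,ph in enumerate([22,16,10,4,-2,-8,-14,-18]):
    a=np.radians(ph);f=.024+.048*np.sin(a)+.0025+.008;z=.0838+.048*np.cos(a)-.010
    r=line_to(F(f,z),feed=.05,contact_N=8)
    st((ph,r))
    if r: break
    if i==3:
        crop('scene',330,290,120,90,'b1',5)
crop('scene',330,290,120,90,'b2',5)
E
```

```text
t 25.02 p [0.3421 0.2359 0.1196] F [0.6 0.3 0.5] w 0.004 q [ 0.39 -0.05  2.   -0.    1.18  1.72]
(22, False) t 25.44 p [0.3543 0.239  0.1189] F [ 0.2 -0.  -0.4] w 0.004 q [ 0.39 -0.02  1.98  0.    1.18  1.71]
(16, False) t 25.69 p [0.3585 0.2401 0.1202] F [-0.8 -0.6 -0.5] w 0.009 q [ 0.39 -0.01  1.97 -0.    1.18  1.71]
(10, False) t 25.94 p [0.3633 0.2413 0.1212] F [-0.8 -0.7 -0.6] w 0.003 q [ 0.39 -0.    1.96 -0.    1.19  1.71]
(4, False) t 26.19 p [0.3681 0.2425 0.1218] F [-0.3 -0.  -0.3] w 0.005 q [ 0.39  0.01  1.95 -0.    1.19  1.71]
(-2, False) t 26.49 p [0.373  0.2437 0.1218] F [-0.2  0.4  0.1] w -0.0 q [ 0.38  0.02  1.93 -0.    1.19  1.71]
(-8, False) t 26.74 p [0.3778 0.2449 0.1213] F [ 0.1 -0.4 -0.1] w 0.008 q [ 0.38  0.03  1.92 -0.    1.19  1.7 ]
(-14, False) t 26.99 p [0.3825 0.2461 0.1203] F [0.4 0.1 0.3] w 0.003 q [0.38 0.04 1.91 0.   1.19 1.7 ]
(-18, False) t 27.24 p [0.3845 0.2467 0.1192] F [-3.  -0.9  2.3] w 0.007 q [0.38 0.05 1.91 0.   1.19 1.7 ]
```

View pics/b1.png

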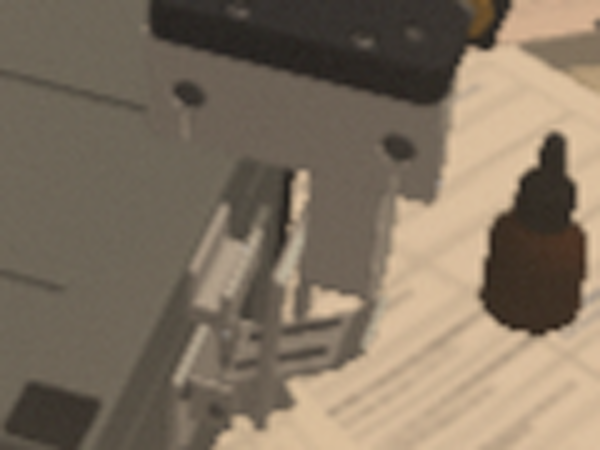

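View pics/b2.png

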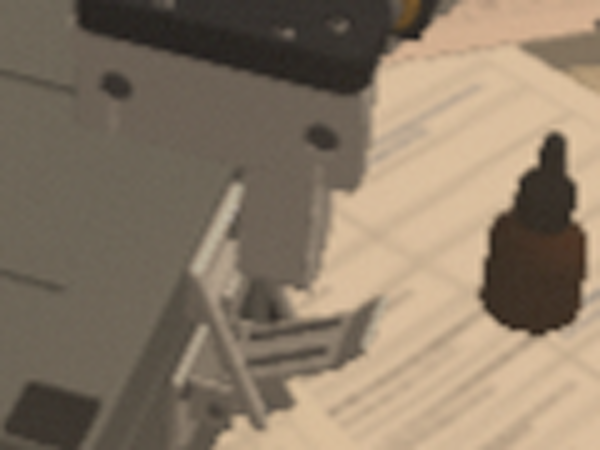

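```bash
cat >> h.py <<'E'
F=lambda f,z:cw(-.067-f,0,z)
def lev(a,r=.037):
    f=.011+r*np.sin(a)+.006*np.cos(a);z=.0815-r*np.cos(a)+.006*np.sin(a)
    k=np.clip((1.5-a)/.4,0,1)
    return F(f+.0077*k,z-.002*k)
E
python3 - <<'E'
from h import *
line_to(F(.050,.122),feed=.15)
line_to(F(.052,.150),rot(CY,15),feed=.2);st()
crop('scene',330,290,120,90,'b3',5)
print([solve_ik(lev(a),rot(CY,15)) is not None for a in(2.1,1.5,1,.5,.0)])
p=lev(2.05);line_to(p+[0,0,.012],feed=.15)
for a in(2.0,1.8,1.6,1.4,1.25):
    r=line_to(lev(a),feed=.06,contact_N=12);st((a,r))
    if r:break
crop('scene',330,290,120,90,'b4',5)
E
```

```text
t 28.05 p [0.3547 0.2393 0.1508] F [0.9 0.6 0.5] w 0.004 q [ 0.43 -0.25  2.13 -0.05  1.    1.77]
[True, True, True, True, True]
(2.0, False) t 28.87 p [0.3633 0.2412 0.1022] F [0.8 0.7 0.5] w 0.002 q [ 0.42 -0.15  2.16 -0.06  0.87  1.78]
(1.8, False) t 29.14 p [0.3596 0.2403 0.0954] F [ 0.3 -0.1 -0.4] w 0.004 q [ 0.42 -0.14  2.18 -0.06  0.85  1.78]
(1.6, False) t 29.42 p [0.3575 0.2397 0.0879] F [-0.2 -0.1  0.3] w 0.007 q [ 0.43 -0.13  2.19 -0.06  0.83  1.78]
(1.4, False) t 29.71 p [0.3548 0.239  0.0798] F [0.4 0.2 0. ] w 0.005 q [ 0.43 -0.12  2.2  -0.06  0.81  1.79]
(1.25, False) t 29.98 p [0.3526 0.2384 0.0737] F [ 0.7 -0.4 -0.4] w 0.007 q [ 0.43 -0.12  2.21 -0.06  0.79  1.79]
```

View pics/b3.png

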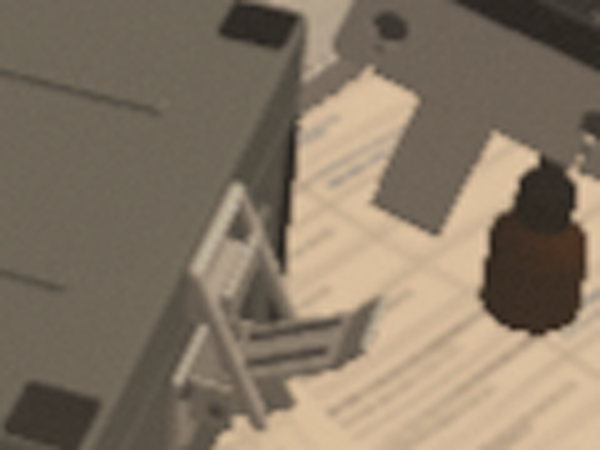

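View pics/b4.png

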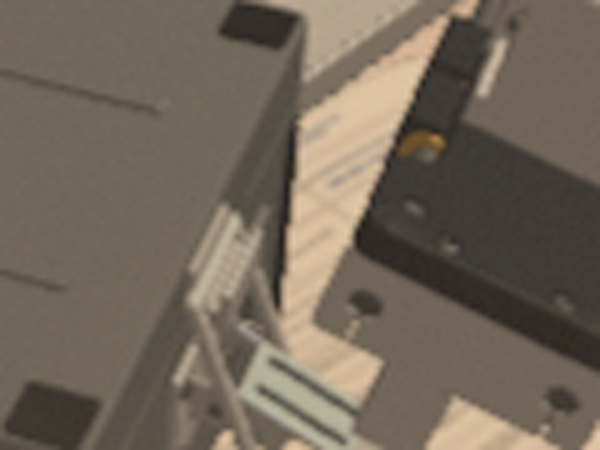

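```bash
python3 - <<'E'
from h import *
for a in(1.1,.95,.8,.65,.5,.4,.3,.2,.1):
    r=line_to(lev(a),feed=.05,contact_N=20);st((a,r))
    if r:break
crop('scene',330,290,120,90,'b5',5)
E
```

```text
(1.1, False) t 30.3 p [0.3514 0.2382 0.0677] F [-0.5  0.9 -0.3] w 0.005 q [ 0.43 -0.11  2.22 -0.07  0.78  1.79]
(0.95, False) t 30.56 p [0.354  0.239  0.0628] F [0.  0.4 1.7] w 0.006 q [ 0.43 -0.09  2.22 -0.07  0.76  1.79]
(0.8, False) t 30.82 p [0.3568 0.2397 0.0579] F [ 0.6 -0.   1.8] w 0.004 q [ 0.43 -0.07  2.21 -0.07  0.75  1.79]
(0.65, False) t 31.07 p [0.3599 0.2402 0.0533] F [ 0.5 -0.1  0.6] w 0.002 q [ 0.42 -0.06  2.21 -0.07  0.73  1.79]
(0.5, False) t 31.33 p [0.3637 0.2412 0.0494] F [ 0.5 -0.2  0.6] w 0.008 q [ 0.42 -0.04  2.2  -0.07  0.72  1.79]
(0.4, False) t 31.58 p [0.367  0.2421 0.0476] F [-0.4 -0.1 -0.7] w 0.005 q [ 0.42 -0.03  2.2  -0.07  0.71  1.79]
(0.3, False) t 31.83 p [0.3703 0.243  0.0459] F [-0.6  0.1 -0.8] w 0.007 q [ 0.42 -0.02  2.19 -0.07  0.71  1.79]
(0.2, False) t 32.08 p [0.3737 0.2439 0.0444] F [-0.3  0.2 -0.5] w 0.003 q [ 0.42 -0.01  2.19 -0.07  0.7   1.79]
(0.1, False) t 32.33 p [0.3772 0.2448 0.0433] F [ 0.   0.3 -0.5] w 0.004 q [ 0.42  0.    2.18 -0.07  0.7   1.78]
```

View pics/b5.png

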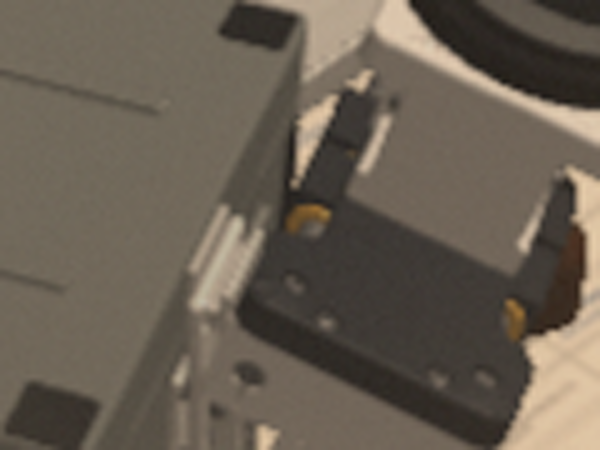

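```bash
python3 - <<'E'
from h import *
r=line_to(F(.0225,.050),feed=.03,contact_N=10);st(r)
line_to(F(.06,.055),feed=.2)
line_to(F(.09,.16),feed=.3)
line_to([.38,-.05,.25],rot(0,15),feed=.4);wait(.5);st()
s=get_image('scene');cv2.imwrite('pics/f_s.png',s);t=get_image('top');cv2.imwrite('pics/f_t.png',t)
crop('',340,300,100,80,'f1',7,s)
E
```

```text
False t 32.83 p [0.3805 0.2454 0.0488] F [-4.8 -1.2 -0.5] w 0.005 q [ 0.41  0.    2.17 -0.06  0.72  1.78]
 t 35.23 p [ 0.38   -0.0497  0.2501] F [-0.4 -0.3  0.5] w 0.006 q [-0.46 -0.49  2.08  0.12  1.32  1.09]
```

View pics/f1.png

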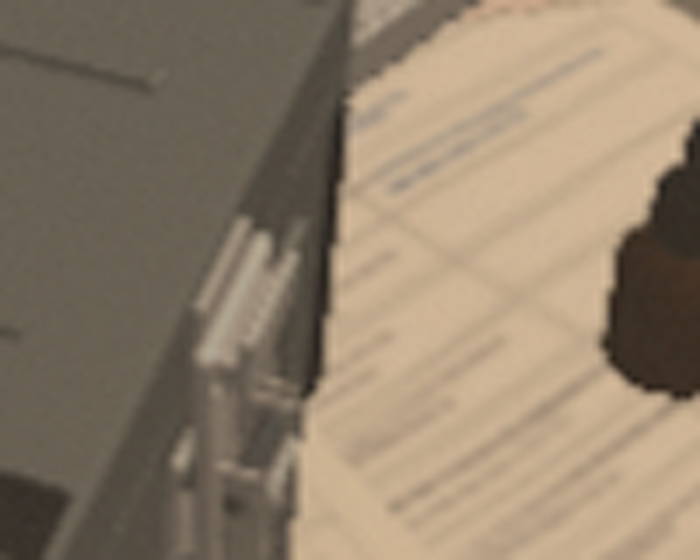

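View pics/f_s.png

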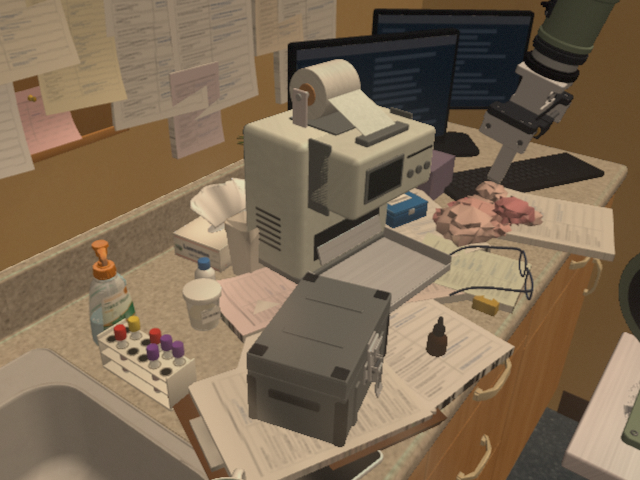

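View pics/f_t.png

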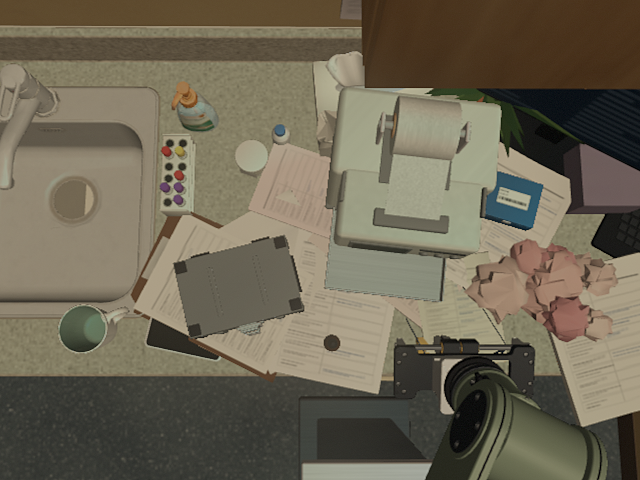

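```bash
python3 - <<'E'
from h import *
s=cv2.imread('pics/f_s.png');crop('',345,320,70,90,'f2',6,s)
P=lambda f,z,y:proj('scene',cw(-.067-f,y,z))
for n,f,z in(('closed tip',.017,.0395),('tip a=.4',.0329,.0452)):
    print(n,[(P(f,z,y)+[1,.8]-[345,320])*6 for y in(-.012,.012)])
E
```

```text
closed tip [array([230.812 , 379.8239]), array([200.7667, 448.4079])]
tip a=.4 [array([298.738 , 380.6592]), array([269.9596, 449.8928])]
```

View pics/f2.png

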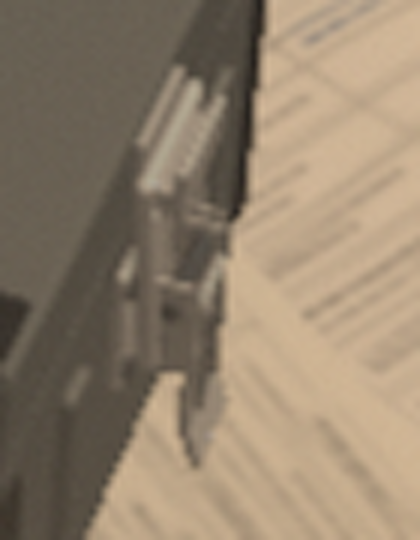

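The lever's end shows at about (190–225, 385–465) in this crop. That fits the predicted shut position and not the 0.4 rad one, so the latch is over centre. I'm handing the job in.

```bash
python3 -c "
from h import *
close_job();st()"
```

```text
the job is handed in; nothing more can be done
the job is handed in; nothing more can be done
```

Both tubes are lying flat in the transport case, and the lid is shut and latched. I handed the job in at about 35 s of the 69 s allowed; no verdict is reported.

**What I did:** I picked each tube out of the catch tray with the gripper leaned 35°, green first, then purple. I laid them about 60 mm apart along the case's depth, caps towards the front. Then I pushed the lid shut from behind, carried the bail along its arc over onto the lid, and pressed the lever down.

**Last checks:**
- **Tubes:** before the lid closed, both views showed the two tubes flat and separate on the bed. Opening the gripper for the second may have nudged the first by a few millimetres, and it stayed flat.
- **Lid and bail:** the final pictures show the lid shut and the bar behind the keeper's lip.
- **Lever:** resistance rose to about 2 N, then vanished below roughly 0.5 rad. A last press met about 5 N from the lever lying against the case. In the picture its end sits where a shut lever should be.
- **Surroundings:** the dropper bottle, specimen cup and saline bottle show no visible shift, and the arm was clear of everything.

**Disagreements:**
- The two cameras' rays missed each other by 2 to 6 mm. I corrected by about 1 pixel per camera, using the fingertips as reference.
- After that the tube heights fitted the text, but the case rim still measured about 4 mm lower than stated, and I used the stated height.

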